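# Set a brass bar in the swing-arm drill jig

## Robot

A 6-joint arm with a two-finger parallel gripper is mounted at the origin on a cart in front of the work surface, level with it; the furniture and walls round the work are solid. World frame = base frame: x ahead of the robot, y to its left, z up, the work surface at z = 0. Lengths are in m, angles in rad, forces in N, time in s.
With the tool pointing down it reaches from about 0.3 to 0.95 m from the base axis. Payload 3.1 kg.
Tool frame: the origin (TCP) lies at the very end of the fingers, on their centre line; the grasp point (between the pads) lies 19 mm behind it (r.tcp_to_grasp is the distance from the TCP to the grasp point, in m); z points along the fingers, y is the line along which they close (so a half turn about z gives the same grasp; the last joint's range is limited). The gripper opens to 85 mm and grips with 20 to 120 N. Pads are 22 mm wide; open, the fingers measure 114 mm over their backs; the gripper's body (76 mm by 85 mm) begins 54 mm behind the grasp point. The pads swing forward as they close: fully open they stand 13 mm farther back than shut.
Start: joints at [1.066, 0.308, 1.634, -0, 1.2, -0.07], TCP at [0.263, 0.567, 0.231] pointing down, gripper open.
Joint ranges: [-3.06, 3.06], [-0.79, 1.96], [0.05, 2.63], [-1.19, 4.34], [0.05, 2.64], [-2.94, 2.94]. Speed limits (rad/s): [2.79, 2.79, 3.14, 3.14, 3.14, 3.14].

## Interface

Orientations are given as a unit quaternion [w, x, y, z].
In Python, from bench import r gives the robot as it stands.
- The arm moves only by the shell command python3 -m creep 'ROWS'. ROWS is JSON, a list of rows, each an object of numbers: "tx", "ty", "tz": the shift along the tool's x, y, z in units of 30 mm (1.0 is 30 mm); "twist": the turn about the tool's z in units of 5 degrees (1.0 is 5 degrees); "jaw": the gripper command: -1 is fully open, 1 is shut, values between are in proportion. A call has 1 to 5 rows; each row is the pose to reach, as a shift and turn from the pose commanded when the call began, along the tool's axes at that moment; what a row does not reach only later rows make up. A row lasts 1/8 s, in which the tool goes at most 62.5 mm and 10.7 degrees, less where a joint would pass 70% of its speed; a pose out of reach is approached as far as the arm can. A call with a gripper value outside its range is refused whole. The fingers move at their own pace and stop on an object; the grip force is fixed at half the most. Time passes only in rows, so rows that repeat a pose let the fingers close. It gives the time, the measured TCP pose, the force, the opening and the grip force at its end, in the units of the state.
- r.sense(): the state, without advancing time (a new reading comes with each control period).
- r.capture(name): name is "scene" or "top" or "wrist"; returns a dict with "frame" (420x560x3 uint8, red, green, blue), "K" (3x3 intrinsics, pixels), "world_to_cam" (4x4, takes a point from world to camera coordinates); the wrist camera has in their place "hand_eye" (4x4, takes a point from camera to tool coordinates, whose origin is the TCP and whose axes are the flange's). Camera axes: x right, y down, z forward; pixel columns grow to the right and rows downward; lengths in m; the calibration is good to about 2 mm. A picture is of the moment at which its call begins: read the wrist's pose just before it. There is no depth.
- r.sign_off(): hands the job in; it is judged then, once.
The state is a dict: "time": time; "joint_positions": joint angles; "qd": joint speeds; "effort": joint torques, N m; "position": TCP position; "orientation": TCP orientation; "contact_force": force on the tool from outside, world axes, zero at the start; "torque": the same for the moment, N m; "grip_width": finger opening in m; "grip_force": force on a finger pad.
Only numpy, scipy, OpenCV 4.12 (cv2) and the standard library are available. Lean on these libraries where they do the work, as an engineer would, in place of code of your own. Each camera call takes 0.05 s, during which the arm holds its last target. There are 200 camera calls.

## Task

Get the brass bar in the drill jig ready for drilling, using only a fingertip: first push the bar along the fence by its free end until it is fully home against the end stop, then swing the red-knobbed cam lever round with one finger until the bar is locked tight against the fence, and last swing the blue guide arm over with one finger until it rests on its stop pin with the bush above the scribed mark. Push only: do not lift or carry the bar, and leave the things around the jig where they are.

Things in the scene. Friction and masses are not known exactly. Their poses are not given: they have to be found in the camera images.
- jig: Drill jig bolted to the bench, fixed: grey base plate 130 x 155 x 12 mm, x -65 to 65, y -75 to 80 mm in its frame (origin on the bench top; x to the fence, away from the robot; y to the end stop). The bar lies on it in a channel along y. Fence x 15 to 27, y -60 to 62 and end stop x -15 to 27, y 50 to 62 rise to 30 mm, bolt heads on them to 37. All round it the bench is free for 40 mm.
- bar: Workpiece: loose brass flat bar 30 x 130 x 16 mm (x, y, z), about 0.45 kg, on the base plate in the channel, along the jig's y. Origin at the centre of its underside, y to the end stop. It starts 15 to 40 mm short of the stop and up to about 3 mm off the fence; slides at 1.5 to 6 N. At home its free end still sticks out 5 mm beyond the plate.
- bar_nose (a point): centre of the bar's end face that goes against the end stop
- bar_tail (a point): centre of the bar's free end face, the one to push on: 30 wide, 16 high, from 12 to 28 mm above the bench, its centre 20 mm above the bench
- bar_mark (a point): scribed cross with punch mark on the bar's top face, 25 mm from its nose, on its centre line
- fence: steel fence of the jig, fixed; its frame is the jig's frame. Its inner face (point fence_face) is what the bar's long side is clamped against
- fence_face (a point): point on the fence's inner face, 20 mm above the bench; a bar clamped against it has its centre line 15 mm in front of it along the jig's x
- stop_face (a point): point on the end stop's face, 20 mm above the bench, in line with the channel; frame parallel to the jig's. The bar is home when its nose touches this face (its y here 0; before that negative)
- cam_lever (a joint): rad: 0 open, grows anticlockwise from above, 1.92 is its stop, fully locked; starts at 0 to 0.3. In the jig's frame the lever points at 150 deg at 0 (to robot and end-stop side), at 260 deg locked (beside the bar's free end): push its face on the end-stop side. Its eccentric bears on the bar from about 1.3 rad, then stiffens (1 to 8 N at mid lever; clamps 50 N at the stop). Stays where left.
- lever_pivot (a point): on the cam lever's vertical axis, 46 mm above the bench, at x -32, y -20 mm of the jig; the hub round it is 20 mm across, top at 48 mm
- lever_tip (a point): middle of the red knob at the lever's end, 95 mm from the pivot and 46 mm above the bench; knob 22 mm across, 36 to 57 mm above the bench. Between hub and knob the lever is a round steel bar 10 mm thick, 34 to 51 mm above the bench
- guide_arm (a joint): Blue guide arm, rad: 0 swung aside, grows anticlockwise from above, 1.745 is its stop, bush over the mark of a bar home and clamped; starts at 0 to 0.5. In the jig's frame it points at 80 deg at 0, at 180 deg at the stop (across the bar, to the robot): push the side away from the robot, finally its end-stop side. About 1 N at its end; stays where left.
- guide_pivot (a point): on the guide arm's vertical axis, 48 mm above the bench, at x 44, y 25 mm of the jig behind the fence; hub 26 mm across, top at 62 mm. The arm's stop pin (9 mm, top at 54 mm) stands at x 20.5, y 11.5 mm of the jig
- guide_tip (a point): rounded free end of the guide arm, 84 mm from the pivot, 48 mm above the bench; the arm's outer 28 mm is 12 mm wide and lies 43 to 53 mm above the bench, with a 28 mm wide round boss for the bush nearer the pivot
- bush (a point): centre of the lower mouth of the steel drill bush in the guide arm, 44 mm from the pivot, 33 mm above the bench (5 mm above the bar)
- deburr_tool: turned grey deburring tool, 17 x 84 x 17 mm, lying to the left: leave alone
- drilled_bar: second brass bar of the same size, already drilled (dark hole), lying on the bench to the right: leave alone
- tape_roll: roll of tape 70 mm across, 19 mm high, on the right: leave alone
- jar_1: small jar with a black lid, 66 mm across, 58 mm high, at the back: leave alone
- oil_bottle: brown dropper bottle with a red top, 40 mm across, 134 mm high, at the back left: leave alone
Not all that is in view belongs to the job. What is shaped like the bar but brown is not meant.

How it is judged:
By the outcome, as a careful person would: the job done as asked, in the order asked, and still so for the second after the job is handed in, with the robot touching nothing.
It also fails if it takes over 64 s, if anything falls off the work surface, if the arm or the gripper's body presses on something with over 40 N, if the wrist force passes 120 N, or if a joint passes its speed limit or range.

## Working session

There is one attempt and no reset: what is moved stays moved. The work goes in short steps, Python scripts to look and compute and a shell command to move; the robot and the scene stay as the last step left them, time stands still between calls to the robot, and variables do not carry over. Pictures are saved under pics/ and viewed, at most 10 in all, crops included, and the job is handed in when it is done.

```bash
ls; mkdir -p pics; python3 - <<'E'
from bench import r
import cv2,numpy as np
s=r.sense();print({k:np.round(v,3) for k,v in s.items()})
for n in("scene","top"):
    c=r.capture(n);cv2.imwrite(f"pics/{n}0.png",cv2.cvtColor(c["frame"],cv2.COLOR_RGB2BGR));np.savez(f"pics/{n}0.npz",**{k:np.array(v) for k,v in c.items()});print(n,np.round(c["K"],1).tolist(),np.round(c["world_to_cam"],3).tolist())
E
```

```text
pics
{'time': np.float64(0.0), 'joint_positions': array([ 1.066,  0.309,  1.635,  0.   ,  1.2  , -0.07 ]), 'qd': array([-0.001, -0.   , -0.001, -0.001,  0.001, -0.001]), 'effort': array([ 0.0000e+00, -4.1523e+01, -2.7667e+01, -0.0000e+00,  1.0000e-02,
       -0.0000e+00]), 'position': array([0.263, 0.566, 0.23 ]), 'orientation': array([-0.   ,  0.216,  0.976, -0.001]), 'contact_force': array([-0.158, -0.095,  0.964]), 'torque': array([0.033, 0.013, 0.007]), 'grip_force': np.float64(0.0), 'grip_width': np.float64(0.085)}
scene [[387.1, 0.0, 279.1], [0.0, 387.1, 213.9], [0.0, 0.0, 1.0]] [[0.682, -0.731, 0.015, -0.471], [-0.62, -0.589, -0.518, 0.347], [0.387, 0.344, -0.856, 0.916], [0.0, 0.0, 0.0, 1.0]]
top [[405.1, 0.0, 277.4], [0.0, 405.1, 213.9], [0.0, 0.0, 1.0]] [[-0.063, -0.998, -0.005, -0.055], [-0.974, 0.063, -0.216, 0.595], [0.216, -0.008, -0.976, 0.858], [0.0, 0.0, 0.0, 1.0]]
```

View pics/top0.png

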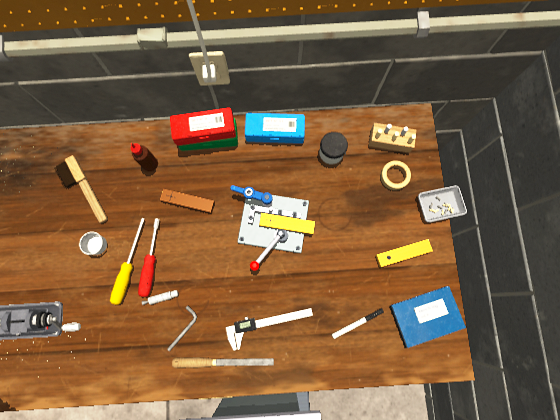

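View pics/scene0.png

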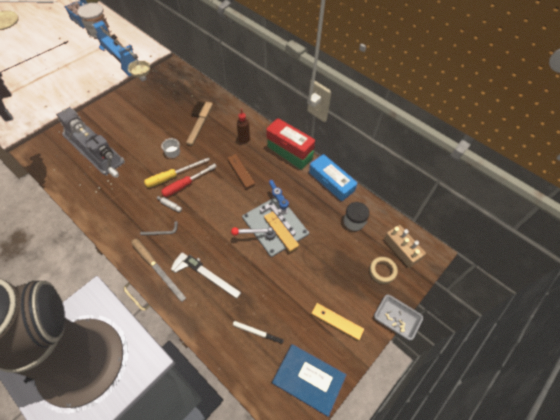

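The bar could be confused with: yellow bar in the jig (top 287,223), drilled bar with dark hole (405,253), brown block (187,201). I choose the one in the jig (287,223), and check it in a close crop.

```bash
cat > h.py <<'E'
import cv2,numpy as np
def load(n):
    d=np.load(f"pics/{n}.npz");return d["frame"],d["K"],d["world_to_cam"]
def ray(px,K,T,z):
    px=np.atleast_2d(px).astype(float)
    d=np.c_[px,np.ones(len(px))]@np.linalg.inv(K).T@T[:3,:3]
    c=-T[:3,:3].T@T[:3,3]
    return c+d*((z-c[2])/d[:,2])[:,None]
def proj(P,K,T):
    p=(np.atleast_2d(P)@T[:3,:3].T+T[:3,3])@K.T;return p[:,:2]/p[:,2:]
E
python3 - <<'E'
from h import *
f,K,T=load("top0")
c=cv2.cvtColor(f[170:285,220:340],cv2.COLOR_RGB2BGR)
cv2.imwrite("pics/crop0.png",cv2.resize(c,None,fx=5,fy=5,interpolation=cv2.INTER_CUBIC))
hsv=cv2.cvtColor(f,cv2.COLOR_RGB2HSV)
sub=np.zeros(f.shape[:2],np.uint8);sub[170:285,220:340]=1
def m(lo,hi,z,name):
    k=cv2.inRange(hsv,lo,hi)*sub
    n,l,st,ce=cv2.connectedComponentsWithStats(k)
    i=1+np.argmax(st[1:,4]);pts=np.argwhere(l==i)[:,::-1]
    rc=cv2.minAreaRect(pts.astype(np.float32));b=cv2.boxPoints(rc)
    print(name,st[i,4],ce[i].round(1),ray(ce[i],K,T,z).round(4).tolist(),np.round(b,1).tolist(),ray(b,K,T,z).round(4).tolist())
m((22,120,90),(34,255,255),.028,"bar")
m((0,150,90),(6,255,255),.048,"knob")
m((100,120,60),(125,255,255),.053,"arm")
m((0,0,110),(179,40,255),.012,"plate")
E
```

```text
bar 695 [286.8 222.9] [[0.5751, -0.1139, 0.028]] [[258.70001220703125, 224.6999969482422], [260.70001220703125, 212.1999969482422], [314.79998779296875, 220.89999389648438], [312.79998779296875, 233.5]] [[0.5748, -0.0475, 0.028], [0.6047, -0.0539, 0.028], [0.5754, -0.1802, 0.028], [0.5459, -0.173, 0.028]]
knob 76 [254.1 265.6] [[0.4778, -0.0328, 0.048]] [[250.0, 270.0], [250.0, 261.0], [259.0, 261.0], [259.0, 270.0]] [[0.4684, -0.0231, 0.048], [0.4887, -0.0241, 0.048], [0.4874, -0.0445, 0.048], [0.4671, -0.0434, 0.048]]
arm 268 [253.2 194. ] [[0.6437, -0.0394, 0.053]] [[229.10000610351562, 193.0], [232.1999969482422, 181.8000030517578], [272.8999938964844, 193.10000610351562], [269.79998779296875, 204.3000030517578]] [[0.6497, 0.0167, 0.053], [0.6767, 0.0084, 0.053], [0.6429, -0.0856, 0.053], [0.6164, -0.0767, 0.053]]
plate 2371 [272.4 225.3] [[0.5745, -0.0795, 0.012]] [[234.60000610351562, 258.5], [244.89999389648438, 190.10000610351562], [308.70001220703125, 199.6999969482422], [298.3999938964844, 268.1000061035156]] [[0.5007, 0.0142, 0.012], [0.6663, -0.0176, 0.012], [0.6322, -0.1714, 0.012], [0.4688, -0.1342, 0.012]]
```

View pics/crop0.png

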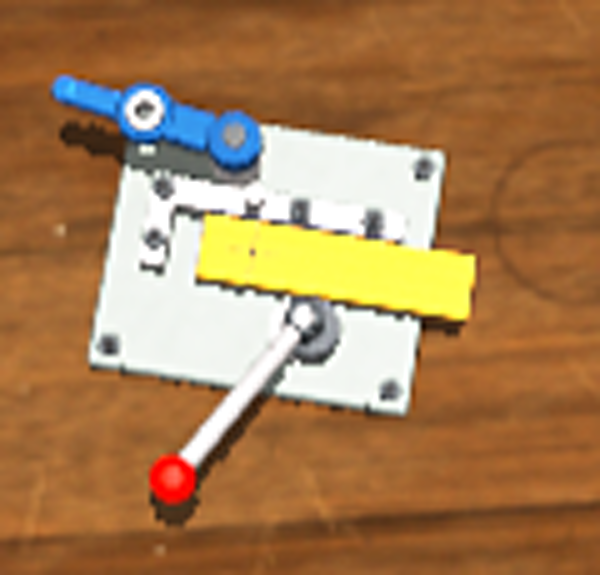

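The crop shows the scribed bar in the channel with no dark hole (mark at crop 253,252), the lever knob at (172,478), and the guide arm from hub (234,138) to tip (65,88). Plate corners visible: TR (444,152), BR (410,412), BL (90,363). Next I fit the jig pose.

```bash
cat >> h.py <<'E'
def fit(A,B):
    # planar rigid A(jig)->B(world)
    a=A-A.mean(0);b=B-B.mean(0)
    th=np.arctan2((a[:,0]*b[:,1]-a[:,1]*b[:,0]).sum(),(a*b).sum())
    R=np.array([[np.cos(th),-np.sin(th)],[np.sin(th),np.cos(th)]])
    t=B.mean(0)-R@A.mean(0);return th,R,t,(A@R.T+t-B)
E
python3 - <<'E'
from h import *
f,K,T=load("top0")
cr=lambda p:(np.array(p,float)+.5)/5-.5+[220,170]
C=ray(cr([(444,152),(410,412),(90,363)]),K,T,.0115)[:,:2]
gp=ray(cr([234,136]),K,T,.062)[:,:2]
A=np.array([(65,-75),(-65,-75),(-65,80),(44,25)])/1000
B=np.r_[C,gp]
th,R,t,e=fit(A,B);print("th",th,"t",t,"res mm",(e*1000).round(1).tolist())
J=lambda p:((np.array(p)[:2]-t)@R*1000).round(1)
for n,p,z in [("knob",(172,478),.048),("gtip",(58,87),.053),("boss",(145,108),.055),("mark",(253,252),.028),("nTL",(205,215),.028),("nBL",(196,279),.028),("tTR",(475,256),.028),("tBR",(467,319),.028),("hub",(305,315),.05)]:
    print(n,J(ray(cr(p),K,T,z)[0]))
f2,K2,T2=load("scene0")
c=cv2.cvtColor(f2[170:265,220:320],cv2.COLOR_RGB2BGR)
for x,y in [(65,-75),(-65,-75),(-65,80),(65,80)]:
    print("scene px",proj(np.r_[R@np.array([x,y])/1000+t,.012],K2,T2).round(1))
cv2.imwrite("pics/crop1.png",cv2.resize(c,None,fx=6,fy=6,interpolation=cv2.INTER_CUBIC))
E
```

```text
th -0.21312764194941225 t [ 0.58479144 -0.0850117 ] res mm [[1.0, -1.4], [-0.6, -0.1], [-0.9, 1.3], [0.5, 0.1]]
knob [-114.8   28.7]
gtip [ 57.1 110.8]
boss [52.5 68.5]
mark [-2.4  9.5]
nTL [11.9 34.8]
nBL [-19.2  34.1]
tTR [ 11.3 -94.5]
tBR [-19.2 -94.7]
hub [-32.4 -19.8]
scene px [[309.6 231.7]]
scene px [[271.5 255.4]]
scene px [[241.3 215. ]]
scene px [[278.3 194. ]]
```

View pics/crop1.png

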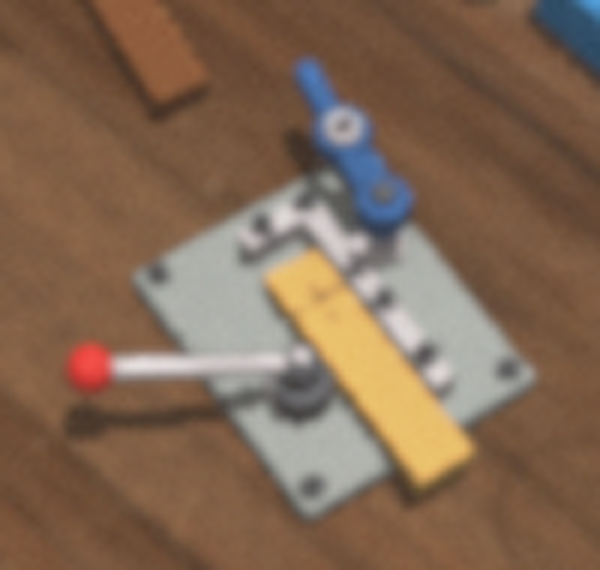

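Scene view agrees with the fit to about 1 px: jig yaw −0.213, bar nose about 15 mm short, lever and arm both near 0. I shut the jaw and align the tool with the jig (tool x = −jig x, tool y = jig y).

```bash
cat >> h.py <<'E'
TH=-0.21313;T0=np.array([.58479,-.08501]);RJ=np.array([[np.cos(TH),-np.sin(TH)],[np.sin(TH),np.cos(TH)]])
def where():
    from bench import r
    from scipy.spatial.transform import Rotation as Ro
    s=r.sense();q=s["orientation"];M=Ro.from_quat([q[1],q[2],q[3],q[0]]).as_matrix();p=np.array(s["position"])
    print("jig mm",(((p[:2]-T0)@RJ)*1000).round(1),"z",round(p[2]*1000,1),"ytool rel jig y deg",round(np.degrees(np.arctan2(M[1,1],M[0,1])-TH)-90,2),"F jig",(RJ.T@np.array(s["contact_force"])[:2]).round(1),round(s["contact_force"][2],1),"t",round(float(s["time"]),2),"w",s["grip_width"])
    return p,M
def to(x,y,z):
    p,M=where();g=np.r_[RJ@np.array([x,y])/1000+T0,z/1000];print("t xyz units",(M.T@(g-p)/.03).round(2))
E
python3 -m creep '[{"twist":-1.3,"jaw":1},{"twist":-2.57,"jaw":1},{"twist":-2.57,"jaw":1}]'
python3 -c "
from h import *;to(-3.5,-125,120)"
```

```text
jig mm [-452.3  568.4] z 230.1 ytool rel jig y deg -12.7 F jig [-0.1  0. ] -0.3 t 0.1 w 0.0858702400552511
t xyz units [-19.68 -19.25   3.71]$[0]: bad value
```

```bash
python3 -m creep '[{"tx":0,"ty":0,"tz":0,"twist":-1.3,"jaw":1},{"tx":0,"ty":0,"tz":0,"twist":-2.57,"jaw":1},{"tx":0,"ty":0,"tz":0,"twist":-2.57,"jaw":1}]'
python3 -c "
from h import *;to(-3.5,-125,120)"
```

```text
time: 0.48
position: [0.2631, 0.5665, 0.2306]
orientation: [-0.0, 0.106, 0.994, -0.001]
contact_force: [-0.5, 0.1, 0.1]
grip_width: 0.032
grip_force: 0.0
jig mm [-452.3  568.7] z 230.6 ytool rel jig y deg 0.08 F jig [-0.5  0. ] 0.1 t 0.47 w 0.03198873529393238
t xyz units [-14.93 -23.14   3.71]
```

```bash
python3 -m creep '[{"tx":-1,"ty":-1.55,"tz":0,"twist":0,"jaw":1},{"tx":-2,"ty":-3.1,"tz":0,"twist":0,"jaw":1},{"tx":-3,"ty":-4.6,"tz":0,"twist":0,"jaw":1},{"tx":-4,"ty":-6.2,"tz":0,"twist":0,"jaw":1},{"tx":-5,"ty":-7.75,"tz":0,"twist":0,"jaw":1}]'
python3 -m creep '[{"tx":-1,"ty":-1.55,"tz":0,"twist":0,"jaw":1},{"tx":-2,"ty":-3.1,"tz":0,"twist":0,"jaw":1},{"tx":-3,"ty":-4.6,"tz":0,"twist":0,"jaw":1},{"tx":-4,"ty":-6.2,"tz":0,"twist":0,"jaw":1},{"tx":-5,"ty":-7.75,"tz":0,"twist":0,"jaw":1}]'
python3 -m creep '[{"tx":-1,"ty":-1.5,"tz":0.5,"twist":0,"jaw":1},{"tx":-2,"ty":-3.1,"tz":1,"twist":0,"jaw":1},{"tx":-3,"ty":-4.6,"tz":2,"twist":0,"jaw":1},{"tx":-4,"ty":-6.2,"tz":3,"twist":0,"jaw":1},{"tx":-4.9,"ty":-7.6,"tz":3.7,"twist":0,"jaw":1}]'
python3 -c "
from h import *;to(-3.5,-125,11)"
```

```text
time: 1.1
position: [0.3617, 0.3064, 0.2312]
orientation: [0.0, 0.106, 0.994, -0.0]
contact_force: [-0.3, -0.3, -0.0]
grip_width: -0.0003
grip_force: 0.0
time: 1.72
position: [0.4598, 0.0476, 0.2314]
orientation: [0.0, 0.106, 0.994, 0.0]
contact_force: [1.1, 0.2, 0.9]
grip_width: 0.0003
grip_force: 0.0
time: 2.35
position: [0.5554, -0.2059, 0.1186]
orientation: [-0.001, 0.106, 0.994, 0.0]
contact_force: [0.6, -0.2, 0.2]
grip_width: 0.0
grip_force: 0.0
jig mm [  -3.2 -124.4] z 118.6 ytool rel jig y deg -0.01 F jig [ 0.6 -0.1] 0.2 t 2.35 w 3.427340201575968e-05
t xyz units [ 0.01 -0.02  3.59]
```

```bash
python3 -m creep '[{"tx":0,"ty":0,"tz":1.5,"twist":0,"jaw":1},{"tx":0,"ty":0,"tz":2.8,"twist":0,"jaw":1},{"tx":0,"ty":0,"tz":3.5,"twist":0,"jaw":1},{"tx":0,"ty":0.2,"tz":3.5,"twist":0,"jaw":1},{"tx":0,"ty":0.4,"tz":3.5,"twist":0,"jaw":1}]'
python3 -m creep '[{"tx":0,"ty":0.08,"tz":0,"twist":0,"jaw":1},{"tx":0,"ty":0.16,"tz":0,"twist":0,"jaw":1},{"tx":0,"ty":0.24,"tz":0,"twist":0,"jaw":1}]'
python3 - <<'E'
from h import *;from bench import r
where()
c=r.capture("top");np.savez("pics/top1.npz",**{k:np.array(v) for k,v in c.items()})
cv2.imwrite("pics/crop2.png",cv2.resize(cv2.cvtColor(c["frame"][170:285,220:360],cv2.COLOR_RGB2BGR),None,fx=5,fy=5,interpolation=cv2.INTER_CUBIC))
E
```

```text
time: 2.98
position: [0.5596, -0.1925, 0.0168]
orientation: [0.001, 0.105, 0.994, -0.0]
contact_force: [-0.6, -0.5, 1.2]
grip_width: 0.0
grip_force: 0.0
time: 3.35
position: [0.5612, -0.1868, 0.017]
orientation: [0.002, 0.105, 0.994, -0.001]
contact_force: [-0.4, -4.5, 5.0]
grip_width: -0.0002
grip_force: 3.0
jig mm [  -1.6 -104.5] z 17.0 ytool rel jig y deg 0.18 F jig [ 0.6 -4.4] 5.0 t 3.35 w -0.00020841630006675576
```

View pics/crop2.png

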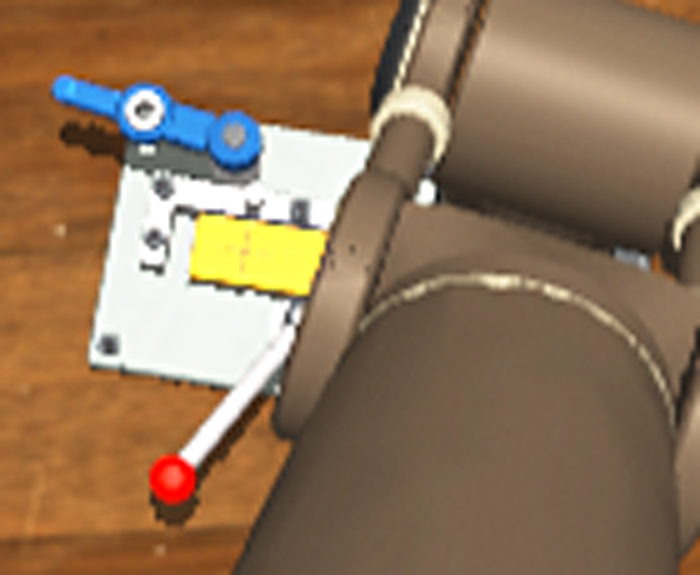

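The crop shows the finger on the tail and the bar moving (nose now at crop 192,245). I continue, watching the force.

```bash
python3 -m creep '[{"tx":0,"ty":0.08,"tz":0,"twist":0,"jaw":1},{"tx":0,"ty":0.16,"tz":0,"twist":0,"jaw":1},{"tx":0,"ty":0.24,"tz":0,"twist":0,"jaw":1},{"tx":0,"ty":0.3,"tz":0,"twist":0,"jaw":1}]' | grep force
python3 -c "
from h import *;where()"
python3 -m creep '[{"tx":0,"ty":0.03,"tz":0,"twist":0,"jaw":1},{"tx":0,"ty":0.06,"tz":0,"twist":0,"jaw":1}]' | grep force
python3 -c "
from h import *;where()"
```

```text
contact_force: [-0.5, -5.4, 6.5]
grip_force: 3.6
jig mm [ -1.5 -95.8] z 16.9 ytool rel jig y deg 0.16 F jig [ 0.7 -5.4] 6.5 t 3.9 w 0.00028074386580299155
contact_force: [-1.1, -5.4, 7.4]
grip_force: 3.6
jig mm [ -1.4 -94.1] z 17.0 ytool rel jig y deg 0.16 F jig [ 0.1 -5.5] 7.4 t 4.15 w 0.0003171605124677722
```

```bash
for i in 1 2 3; do python3 -m creep '[{"tx":0,"ty":0.03,"tz":0,"twist":0,"jaw":1},{"tx":0,"ty":0.03,"tz":0,"twist":0,"jaw":1}]' >/dev/null
python3 -c "
from h import *;where()"; done
```

```text
jig mm [ -1.4 -93.1] z 17.0 ytool rel jig y deg 0.16 F jig [ 0.5 -5.1] 6.4 t 4.4 w 0.00010649806680019815
jig mm [ -1.5 -92.6] z 17.0 ytool rel jig y deg 0.17 F jig [-0.8 -6.4] 6.8 t 4.65 w 2.859739732636014e-06
jig mm [ -1.4 -92.4] z 17.0 ytool rel jig y deg 0.2 F jig [-0.1 -8.3] 6.1 t 4.9 w 0.0004501381630097057
```

```bash
for i in 1 2; do python3 -m creep '[{"tx":0,"ty":0.06,"tz":0,"twist":0,"jaw":1},{"tx":0,"ty":0.06,"tz":0,"twist":0,"jaw":1}]' >/dev/null
python3 -c "
from h import *;where()"; done
```

```text
jig mm [ -1.4 -92.2] z 17.1 ytool rel jig y deg 0.26 F jig [ -0.6 -13.9] 6.5 t 5.15 w 0.00017208872352001743
jig mm [ -1.4 -92. ] z 17.1 ytool rel jig y deg 0.32 F jig [ -1.  -17.6] 5.3 t 5.4 w -0.0003430570129941821
```

Stalled at 17 N, so the bar is home. Retreat, rise, and go to the end-stop side of the lever.

```bash
python3 -m creep '[{"tx":0,"ty":-0.4,"tz":0,"twist":0,"jaw":1},{"tx":0,"ty":-0.8,"tz":0,"twist":0,"jaw":1},{"tx":0,"ty":-0.8,"tz":-1.2,"twist":0,"jaw":1},{"tx":0,"ty":-0.8,"tz":-2.4,"twist":0,"jaw":1},{"tx":0.6,"ty":0.5,"tz":-2.4,"twist":0,"jaw":1}]' | grep -E "force|pos"
python3 -m creep '[{"tx":0.6,"ty":1.3,"tz":0,"twist":0,"jaw":1},{"tx":1.2,"ty":2.6,"tz":0,"twist":0,"jaw":1},{"tx":1.8,"ty":4.0,"tz":0,"twist":0,"jaw":1},{"tx":1.8,"ty":4.0,"tz":0,"twist":0,"jaw":1}]' | grep -E "force|pos"
python3 - <<'E'
from h import *
to(-72,42,36)
for a in np.radians([150,165,180,195,210,220,230,240,250,255,260,264]):
    u=np.array([np.cos(a),np.sin(a)]);n=np.array([u[1],-u[0]]);e=5+abs(n[0])*11+abs(n[1])*12.5
    n=np.array([np.sin(a),-np.cos(a)]);print(round(np.degrees(a)),(np.array([-32,-20])+65*u+e*n).round(1))
E
```

```text
position: [0.5527, -0.1528, 0.091]
contact_force: [0.2, 0.6, -0.3]
grip_force: 0.0
position: [0.5189, -0.0186, 0.0864]
contact_force: [-0.2, -0.9, 0.4]
grip_force: 0.0
jig mm [-78.4  50.9] z 86.4 ytool rel jig y deg 0.37 F jig [ 0.  -0.9] 0.4 t 6.53 w -0.00015915652728086614
t xyz units [-0.22 -0.3   1.68]
150 [-77.6  31. ]
165 [-89.6  16.1]
180 [-97.   -2.5]
195 [-99.9 -17.6]
210 [-99. -34.]
220 [-95.7 -45.2]
230 [-90.2 -56. ]
240 [-82.5 -65.9]
250 [-72.7 -74.4]
255 [-67.  -77.9]
260 [-61.  -80.9]
264 [-55.9 -82.8]
```

```bash
python3 -m creep '[{"tx":-0.1,"ty":-0.2,"tz":0.8,"twist":0,"jaw":1},{"tx":-0.1,"ty":-0.2,"tz":1.68,"twist":0,"jaw":1},{"tx":-0.1,"ty":-0.2,"tz":1.68,"twist":0,"jaw":1},{"tx":-0.05,"ty":-0.55,"tz":1.68,"twist":0,"jaw":1}]' | grep -E "force|pos"
python3 -c "
from h import *;to(-89.6,16.1,36);to(-97,-2.5,36);to(-100,-17.6,36)"
```

```text
position: [0.5195, -0.0386, 0.0373]
contact_force: [0.0, 0.9, -0.0]
grip_force: 0.0
jig mm [-73.6  31.6] z 37.3 ytool rel jig y deg 0.18 F jig [-0.2  0.9] -0.0 t 7.03 w -2.2571596105150363e-05
t xyz units [ 0.53 -0.51  0.04]
jig mm [-73.6  31.6] z 37.3 ytool rel jig y deg 0.18 F jig [-0.2  0.9] -0.0 t 7.03 w -2.2571596105150363e-05
t xyz units [ 0.78 -1.13  0.04]
jig mm [-73.6  31.6] z 37.3 ytool rel jig y deg 0.18 F jig [-0.2  0.9] -0.0 t 7.03 w -2.2571596105150363e-05
t xyz units [ 0.89 -1.64  0.04]
```

```bash
python3 -m creep '[{"tx":0.25,"ty":-0.25,"tz":0,"twist":0,"jaw":1},{"tx":0.53,"ty":-0.51,"tz":0,"twist":0,"jaw":1},{"tx":0.68,"ty":-0.85,"tz":0,"twist":0,"jaw":1},{"tx":0.78,"ty":-1.13,"tz":0,"twist":0,"jaw":1},{"tx":0.88,"ty":-1.64,"tz":0,"twist":0,"jaw":1}]' | grep -E "force|pos"
python3 -c "
from h import *;to(-99,-34,36);to(-95.7,-45,36);to(-90.2,-56,36);to(-82.5,-66,36)"
```

```text
position: [0.4829, -0.0811, 0.0371]
contact_force: [1.6, 1.4, 0.7]
grip_force: 1.0
jig mm [-100.4  -17.8] z 37.1 ytool rel jig y deg 0.18 F jig [1.3 1.7] 0.7 t 7.65 w 0.00010348648596736798
t xyz units [-0.04 -0.54  0.04]
jig mm [-100.4  -17.8] z 37.1 ytool rel jig y deg 0.18 F jig [1.3 1.7] 0.7 t 7.65 w 0.00010348648596736798
t xyz units [-0.15 -0.91  0.04]
jig mm [-100.4  -17.8] z 37.1 ytool rel jig y deg 0.18 F jig [1.3 1.7] 0.7 t 7.65 w 0.00010348648596736798
t xyz units [-0.34 -1.28  0.04]
jig mm [-100.4  -17.8] z 37.1 ytool rel jig y deg 0.18 F jig [1.3 1.7] 0.7 t 7.65 w 0.00010348648596736798
t xyz units [-0.59 -1.61  0.04]
```

```bash
python3 -m creep '[{"tx":-0.04,"ty":-0.5,"tz":0,"twist":0,"jaw":1},{"tx":-0.15,"ty":-0.9,"tz":0,"twist":0,"jaw":1},{"tx":-0.34,"ty":-1.28,"tz":0,"twist":0,"jaw":1},{"tx":-0.59,"ty":-1.6,"tz":0,"twist":0,"jaw":1}]' | grep -E "force|pos"
python3 -c "
from h import *;to(-72.7,-74.4,36);to(-67,-78,36);to(-61,-81,36);to(-56,-83,36)"
```

```text
position: [0.4879, -0.1301, 0.0359]
contact_force: [-1.7, 9.5, 2.1]
grip_force: 4.4
jig mm [-85.2 -64.6] z 35.9 ytool rel jig y deg 0.04 F jig [-3.7  8.9] 2.1 t 8.15 w -0.0003174443045142691
t xyz units [-0.42 -0.33 -0.01]
jig mm [-85.2 -64.6] z 35.9 ytool rel jig y deg 0.04 F jig [-3.7  8.9] 2.1 t 8.15 w -0.0003174443045142691
t xyz units [-0.61 -0.45 -0.01]
jig mm [-85.2 -64.6] z 35.9 ytool rel jig y deg 0.04 F jig [-3.7  8.9] 2.1 t 8.15 w -0.0003174443045142691
t xyz units [-0.81 -0.55 -0.01]
jig mm [-85.2 -64.6] z 35.9 ytool rel jig y deg 0.04 F jig [-3.7  8.9] 2.1 t 8.15 w -0.0003174443045142691
t xyz units [-0.97 -0.61 -0.01]
```

```bash
python3 -m creep '[{"tx":-0.2,"ty":-0.2,"tz":0,"twist":0,"jaw":1},{"tx":-0.42,"ty":-0.33,"tz":0,"twist":0,"jaw":1},{"tx":-0.6,"ty":-0.43,"tz":0,"twist":0,"jaw":1},{"tx":-0.8,"ty":-0.5,"tz":0,"twist":0,"jaw":1}]' | grep -E "force|pos"
python3 -c "
from h import *;where()"
python3 -m creep '[{"tx":-0.1,"ty":0,"tz":0,"twist":0,"jaw":1},{"tx":-0.2,"ty":0,"tz":0,"twist":0,"jaw":1}]' | grep -E "force|pos"
python3 -c "
from h import *;where()"
```

```text
position: [0.5033, -0.1479, 0.0343]
contact_force: [-8.3, 8.5, 5.7]
grip_force: 6.0
jig mm [-66.3 -78.7] z 34.3 ytool rel jig y deg 0.12 F jig [-9.9  6.6] 5.7 t 8.65 w -2.8771539022551846e-05
position: [0.5078, -0.1499, 0.0342]
contact_force: [-14.9, 7.5, 10.8]
grip_force: 8.0
jig mm [-61.6 -79.7] z 34.2 ytool rel jig y deg 0.18 F jig [-16.1   4.1] 10.8 t 8.9 w -0.0004396130990715799
```

```bash
for i in 1 2 3; do python3 -m creep '[{"tx":-0.06,"ty":0,"tz":0,"twist":0,"jaw":1},{"tx":-0.12,"ty":-0.02,"tz":0,"twist":0,"jaw":1}]' >/dev/null
python3 -c "
from h import *;where()"; done
```

```text
jig mm [-61.4 -79.7] z 34.1 ytool rel jig y deg 0.17 F jig [-20.5   4.7] 16.2 t 9.15 w -0.00013781346748049187
jig mm [-61.4 -80.1] z 33.5 ytool rel jig y deg 0.2 F jig [-25.7   4.4] 18.4 t 9.4 w 2.6963736328829933e-05
jig mm [-61.3 -80.2] z 33.2 ytool rel jig y deg 0.19 F jig [-32.3   4.6] 27.5 t 9.65 w 3.0995321849148004e-05
```

Hard stop reached where predicted for 260°. Back off, rise and look.

```bash
python3 -m creep '[{"tx":0.5,"ty":0,"tz":0,"twist":0,"jaw":1},{"tx":1,"ty":0.1,"tz":0,"twist":0,"jaw":1},{"tx":1,"ty":0.1,"tz":-1.7,"twist":0,"jaw":1},{"tx":3,"ty":0.3,"tz":-3,"twist":0,"jaw":1},{"tx":5,"ty":0.5,"tz":-3.5,"twist":0,"jaw":1}]' | grep -E "force|pos"
python3 - <<'E'
from h import *;from bench import r
where()
c=r.capture("top");np.savez("pics/top2.npz",**{k:np.array(v) for k,v in c.items()})
cv2.imwrite("pics/crop3.png",cv2.resize(cv2.cvtColor(c["frame"][170:285,220:340],cv2.COLOR_RGB2BGR),None,fx=5,fy=5,interpolation=cv2.INTER_CUBIC))
E
```

```text
position: [0.3924, -0.1142, 0.1421]
contact_force: [0.7, 0.2, 1.1]
grip_force: 0.0
jig mm [-181.8  -69.3] z 142.1 ytool rel jig y deg 0.16 F jig [0.6 0.3] 1.1 t 10.28 w 0.0003569191029765828
```

View pics/crop3.png

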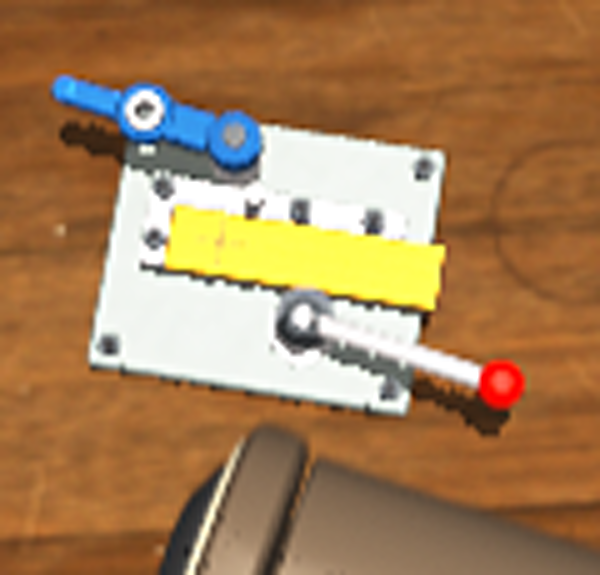

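Bar nose at the stop, against the fence, lever at (501,384) by the free end. I check the numbers and plan the guide-arm path.

```bash
python3 - <<'E'
from h import *
f,K,T=load("top2")
cr=lambda p:(np.array(p,float)+.5)/5-.5+[220,170]
J=lambda p:((np.array(p)[:2]-T0)@RJ*1000).round(1)
for n,p,z in [("knob",(501,384),.048),("mark",(221,241),.028),("nTL",(176,207),.028),("nBL",(167,265),.028),("tTR",(445,246),.028),("tBR",(437,310),.028)]: print(n,J(ray(cr(p),K,T,z)[0]))
to(90,92,142)
for d in [80,90,100,110,120,130,140,150,160,170,175,180,183]:
    a=np.radians(d);u=np.array([np.cos(a),np.sin(a)]);n=np.array([np.sin(a),-np.cos(a)]);e=6+abs(n[0])*11+abs(n[1])*12.5
    print(d,(np.array([44,25])+72*u+e*n).round(1))
E
```

```text
knob [ -50.3 -112.8]
mark [ 0.6 25.3]
nTL [13.8 49.1]
nBL [-14.6  48.8]
tTR [ 13.9 -79.8]
tBR [-17.1 -80.2]
jig mm [-193.4  -67.2] z 140.1 ytool rel jig y deg 0.19 F jig [-7.6  2.4] -2.4 t 10.32 w -0.0001492893289733441
t xyz units [-9.46  5.28 -0.14]
80 [75.2 92.6]
90 [61. 97.]
100 [50.2 99.2]
110 [38.7 99.7]
120 [26.9 98.2]
130 [14.9 94.6]
140 [ 3.4 88.6]
150 [-7.2 80.3]
160 [-16.3  69.8]
170 [-23.4  57.4]
175 [-26.   50.6]
180 [-28.   43.5]
183 [-28.9  40.3]
```

```bash
python3 -m creep '[{"tx":-1.7,"ty":1,"tz":0,"twist":0,"jaw":1},{"tx":-3.4,"ty":2,"tz":0,"twist":0,"jaw":1},{"tx":-5.1,"ty":3,"tz":0,"twist":0,"jaw":1},{"tx":-6.8,"ty":4,"tz":0,"twist":0,"jaw":1},{"tx":-8.5,"ty":5,"tz":0,"twist":0,"jaw":1}]' | grep -E "force|pos"
python3 -m creep '[{"tx":0,"ty":0,"tz":0,"twist":0,"jaw":1}]' >/dev/null
python3 -c "
from h import *;to(91,92,42)"
```

```text
position: [0.674, -0.0195, 0.1394]
contact_force: [0.5, -0.8, 0.2]
grip_force: 0.0
jig mm [74.8 84.1] z 138.6 ytool rel jig y deg 0.28 F jig [-0.5 -0.1] -0.2 t 11.07 w 0.0001299621335606496
t xyz units [-0.53  0.26  3.22]
```

```bash
python3 -m creep '[{"tx":-0.6,"ty":0.26,"tz":0,"twist":0,"jaw":1},{"tx":-0.6,"ty":0.26,"tz":1,"twist":0,"jaw":1},{"tx":-0.6,"ty":0.26,"tz":2.2,"twist":0,"jaw":1},{"tx":-0.6,"ty":0.26,"tz":3.2,"twist":0,"jaw":1},{"tx":-0.6,"ty":0.26,"tz":3.2,"twist":0,"jaw":1}]' | grep -E "force|pos"
python3 -c "
from h import *;to(75,92.6,42);to(61,97,42);to(50,99,42);to(38.7,99.7,42)"
```

```text
position: [0.6868, -0.0162, 0.04]
contact_force: [-0.4, 0.3, -0.3]
grip_force: 0.0
jig mm [85.1 88.8] z 40.0 ytool rel jig y deg 0.13 F jig [-0.4  0.3] -0.3 t 11.7 w 0.00024969914445261007
t xyz units [ 0.34  0.13 -0.07]
jig mm [85.1 88.8] z 40.0 ytool rel jig y deg 0.13 F jig [-0.4  0.3] -0.3 t 11.7 w 0.00024969914445261007
t xyz units [ 0.8   0.27 -0.06]
jig mm [85.1 88.8] z 40.0 ytool rel jig y deg 0.13 F jig [-0.4  0.3] -0.3 t 11.7 w 0.00024969914445261007
t xyz units [ 1.17  0.34 -0.06]
jig mm [85.1 88.8] z 40.0 ytool rel jig y deg 0.13 F jig [-0.4  0.3] -0.3 t 11.7 w 0.00024969914445261007
t xyz units [ 1.55  0.37 -0.06]
```

```bash
python3 -m creep '[{"tx":0.34,"ty":0.13,"tz":-0.08,"twist":0,"jaw":1},{"tx":0.8,"ty":0.27,"tz":-0.08,"twist":0,"jaw":1},{"tx":1.2,"ty":0.35,"tz":-0.08,"twist":0,"jaw":1},{"tx":1.6,"ty":0.37,"tz":-0.08,"twist":0,"jaw":1},{"tx":1.95,"ty":0.33,"tz":-0.08,"twist":0,"jaw":1}]' | grep -E "force|pos"
python3 -c "
from h import *;to(15,94.6,42);to(3.4,88.6,42);to(-7.2,80.3,42);to(-16.3,69.8,42);to(-23.4,57.4,42)"
```

```text
position: [0.6351, 0.0067, 0.0464]
contact_force: [1.3, 0.1, 0.5]
grip_force: 0.5
jig mm [ 29.8 100.3] z 46.4 ytool rel jig y deg 0.18 F jig [1.2 0.4] 0.5 t 12.32 w 0.00016704550323850775
t xyz units [ 0.49 -0.19  0.15]
jig mm [ 29.8 100.3] z 46.4 ytool rel jig y deg 0.18 F jig [1.2 0.4] 0.5 t 12.32 w 0.00016704550323850775
t xyz units [ 0.88 -0.39  0.15]
jig mm [ 29.8 100.3] z 46.4 ytool rel jig y deg 0.18 F jig [1.2 0.4] 0.5 t 12.32 w 0.00016704550323850775
t xyz units [ 1.24 -0.66  0.15]
jig mm [ 29.8 100.3] z 46.4 ytool rel jig y deg 0.18 F jig [1.2 0.4] 0.5 t 12.32 w 0.00016704550323850775
t xyz units [ 1.54 -1.01  0.15]
jig mm [ 29.8 100.3] z 46.4 ytool rel jig y deg 0.18 F jig [1.2 0.4] 0.5 t 12.32 w 0.00016704550323850775
t xyz units [ 1.78 -1.42  0.15]
```

```bash
python3 -m creep '[{"tx":0.49,"ty":-0.19,"tz":0.1,"twist":0,"jaw":1},{"tx":0.88,"ty":-0.39,"tz":0.1,"twist":0,"jaw":1},{"tx":1.24,"ty":-0.66,"tz":0.1,"twist":0,"jaw":1},{"tx":1.54,"ty":-1.01,"tz":0.1,"twist":0,"jaw":1}]' | grep -E "force|pos"
python3 -c "
from h import *;to(-23.4,57.4,42);to(-26,50.6,42);to(-28,43.5,42)"
```

```text
position: [0.5835, -0.0139, 0.043]
contact_force: [0.7, 0.3, 0.2]
grip_force: 0.6
jig mm [-16.3  69.2] z 43.0 ytool rel jig y deg 0.16 F jig [0.6 0.4] 0.2 t 12.82 w 5.625999231354149e-05
t xyz units [ 0.24 -0.39  0.03]
jig mm [-16.3  69.2] z 43.0 ytool rel jig y deg 0.16 F jig [0.6 0.4] 0.2 t 12.82 w 5.625999231354149e-05
t xyz units [ 0.32 -0.62  0.03]
jig mm [-16.3  69.2] z 43.0 ytool rel jig y deg 0.16 F jig [0.6 0.4] 0.2 t 12.82 w 5.625999231354149e-05
t xyz units [ 0.39 -0.86  0.03]
```

```bash
python3 -m creep '[{"tx":0.24,"ty":-0.35,"tz":0,"twist":0,"jaw":1},{"tx":0.32,"ty":-0.6,"tz":0,"twist":0,"jaw":1},{"tx":0.36,"ty":-0.78,"tz":0,"twist":0,"jaw":1}]' >/dev/null
python3 -c "
from h import *;where()"
for i in 1 2 3; do python3 -m creep '[{"tx":0,"ty":-0.05,"tz":0,"twist":0,"jaw":1},{"tx":0,"ty":-0.05,"tz":0,"twist":0,"jaw":1}]' >/dev/null
python3 -c "
from h import *;where()"; done
```

```text
jig mm [-26.8  45.6] z 42.8 ytool rel jig y deg 0.11 F jig [0.4 1.3] 0.3 t 13.2 w -0.00013500606458700611
jig mm [-26.8  44.7] z 42.7 ytool rel jig y deg 0.15 F jig [-0.1  0.4] 0.0 t 13.45 w -0.00011864029164466071
jig mm [-26.8  44.4] z 42.7 ytool rel jig y deg 0.12 F jig [-1.1  4.9] 1.1 t 13.7 w 0.00010096703414506052
jig mm [-26.8  44.2] z 42.8 ytool rel jig y deg 0.08 F jig [-1.4  9.1] 1.6 t 13.95 w 0.0002153067108794819
```

Arm is on its stop pin (9 N, stalled). Back off, rise clear, and check.

```bash
python3 -m creep '[{"tx":0,"ty":0.6,"tz":0,"twist":0,"jaw":1},{"tx":0,"ty":1,"tz":0,"twist":0,"jaw":1},{"tx":0,"ty":1,"tz":-2,"twist":0,"jaw":1},{"tx":1.5,"ty":2,"tz":-3.5,"twist":0,"jaw":1},{"tx":3,"ty":3,"tz":-4,"twist":0,"jaw":1}]' | grep -E "force|pos"
python3 -m creep '[{"tx":1.5,"ty":1,"tz":0,"twist":0,"jaw":1},{"tx":3,"ty":2,"tz":0,"twist":0,"jaw":1},{"tx":3,"ty":2,"tz":0,"twist":0,"jaw":1}]' | grep -E "force|pos"
python3 - <<'E'
from h import *;from bench import r
where()
c=r.capture("top");np.savez("pics/top3.npz",**{k:np.array(v) for k,v in c.items()})
cv2.imwrite("pics/crop4.png",cv2.resize(cv2.cvtColor(c["frame"][170:285,220:340],cv2.COLOR_RGB2BGR),None,fx=5,fy=5,interpolation=cv2.INTER_CUBIC))
E
```

```text
position: [0.5012, 0.0682, 0.1657]
contact_force: [-0.1, 0.5, 1.4]
grip_force: 0.0
position: [0.4208, 0.1469, 0.1623]
contact_force: [0.1, -0.4, 0.2]
grip_force: 0.0
jig mm [-209.4  192. ] z 162.3 ytool rel jig y deg 0.45 F jig [ 0.2 -0.3] 0.2 t 14.95 w -2.6888673418632873e-06
```

View pics/crop4.png

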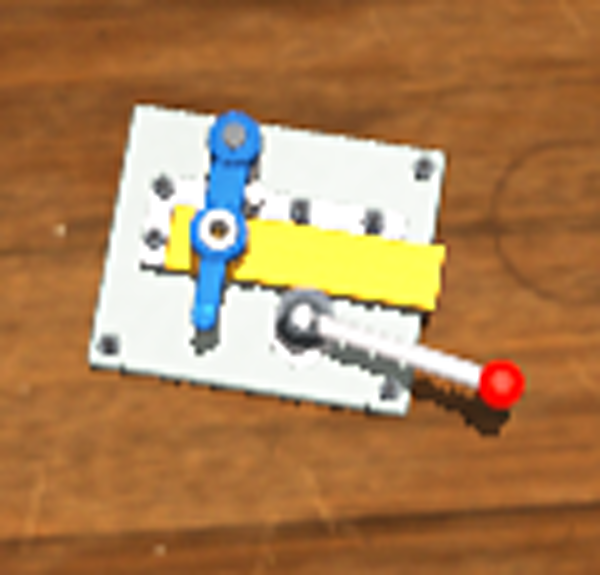

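The picture shows the guide arm across the bar against its pin, with the bush at (218,230) over the mark. The bar is at its stop and the lever is locked at (501,384).

```bash
python3 -c "
from bench import r;print(r.sign_off())"
```

```text
the job is handed in; nothing more can be done
None
```

The job is handed in: the bar is home against the end stop, the cam lever is locked at its stop, and the guide arm rests on its pin with the bush over the mark, finished at about 15 s of the 64 s allowed.

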